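Find the unblocked console cover and push it open

TASK

Three of the four identical covers on the white console are blocked from beneath and one is free to rock. Press gently on the near end of the covers, where each has its round mark, to find the one that gives, and push that one down into the console until it stands well open by itself, tipped by about 45 degrees or more. Use only the fingertips: do not hammer the covers, do not pick anything up, and leave everything standing on and around the console where it is.

Things in the scene. Friction and masses are not known exactly. Their poses are not given: they have to be found in the camera images.
- console: fixed white console, 183 (x) x 340 (y) x 85 mm high. Origin at its foot under the covers' common axle line; x points away from the robot, y left along the row, z up. In its top, flush at 85 mm, four identical grey covers 120 x 70 x 6 mm, centred at x = 0, y = 123, 41, -41, -123 mm, each over a hollow bay 125 x 73 mm and 80 mm deep. Ledge at the same height behind them, x = 62 to 105 mm.
- cover_1 (a joint): tilt of the leftmost cover about a level axle across its middle, 5 mm below its top. 0: flush; grows to 1.05 rad as the near edge dips into the console and the far edge rises; no tilt the other way. Exactly one cover is free, another each time: pressed on its near half it gives at 2 to 3 N and stays where left. The other three are blocked by rubber beneath: they give at most 0.12 rad (5 mm), springily.
- pad_1 (a point): centre of the thin round press mark (26 mm across) on the top of the leftmost cover, on its middle line 36 mm to the near side of the axle; moves with the cover
- cover_2 (a joint): tilt of the second from the left cover about a level axle across its middle, 5 mm below its top. 0: flush; grows to 1.05 rad as the near edge dips into the console and the far edge rises; no tilt the other way. Exactly one cover is free, another each time: pressed on its near half it gives at 2 to 3 N and stays where left. The other three are blocked by rubber beneath: they give at most 0.12 rad (5 mm), springily.
- pad_2 (a point): centre of the thin round press mark (26 mm across) on the top of the second from the left cover, on its middle line 36 mm to the near side of the axle; moves with the cover
- cover_3 (a joint): tilt of the third from the left cover about a level axle across its middle, 5 mm below its top. 0: flush; grows to 1.05 rad as the near edge dips into the console and the far edge rises; no tilt the other way. Exactly one cover is free, another each time: pressed on its near half it gives at 2 to 3 N and stays where left. The other three are blocked by rubber beneath: they give at most 0.12 rad (5 mm), springily.
- pad_3 (a point): centre of the thin round press mark (26 mm across) on the top of the third from the left cover, on its middle line 36 mm to the near side of the axle; moves with the cover
- cover_4 (a joint): tilt of the rightmost cover about a level axle across its middle, 5 mm below its top. 0: flush; grows to 1.05 rad as the near edge dips into the console and the far edge rises; no tilt the other way. Exactly one cover is free, another each time: pressed on its near half it gives at 2 to 3 N and stays where left. The other three are blocked by rubber beneath: they give at most 0.12 rad (5 mm), springily.
- pad_4 (a point): centre of the thin round press mark (26 mm across) on the top of the rightmost cover, on its middle line 36 mm to the near side of the axle; moves with the cover
- vial_a: small glass vial with a white cap, 27 mm wide, 61 mm tall, standing on the console's ledge; bystander; origin at the centre of its underside
- vial_b: second such vial on the ledge; bystander; origin at the centre of its underside
- cap: loose round white cap, 26 mm wide, 14 mm tall, on the ledge; bystander; origin at the centre of its underside
- bottle: white bottle with a white cap, 45 mm wide, 90 mm tall, standing right of the console; bystander; origin at the centre of its underside
- timer: white bench timer with three keys, 72 x 64 x 18 mm, lying right of the console; bystander; origin at the centre of its underside
- pipette: pipette lying on its side, 251 mm long (along its y), 31 mm tall, right of the console; bystander; origin at the centre of its underside

How it is judged:
At the end, for the whole second after the job is handed in: One cover is tipped open by more than 0.7 rad (40 degrees) and at rest; the other three are shut (under 0.15 rad). Nothing touches the robot (((value of joint cover_1 above 0.7 rad and value of joint each of cover_2, cover_3, cover_4 below 0.15 rad) or (value of joint cover_2 above 0.7 rad and value of joint each of cover_1, cover_3, cover_4 below 0.15 rad) or (value of joint cover_3 above 0.7 rad and value of joint each of cover_1, cover_2, cover_4 below 0.15 rad) or (value of joint cover_4 above 0.7 rad and value of joint each of cover_1, cover_2, cover_3 below 0.15 rad)) and velocity of joint cover_1 between -0.05 and 0.05 rad/s and velocity of joint cover_2 between -0.05 and 0.05 rad/s and velocity of joint cover_3 between -0.05 and 0.05 rad/s and velocity of joint cover_4 between -0.05 and 0.05 rad/s).
It fails at once if the fingers push on the console or a cover with more than 60 N (contact force between the fingers and console above 60 N).
It fails at once if a bystander on or round the console is shifted by more than 20 mm or lifted (distance of any of vial_a, vial_b, cap, bottle, timer, pipette from where it was at the start of the episode above 0.02 m).
It also fails if it takes over 45 s, if anything falls off the work surface, if the arm or the gripper's body presses on something with over 40 N, if the wrist force passes 120 N, or if a joint passes its speed limit or range.

ROBOT

A 7-joint arm with a two-finger parallel gripper is mounted at the origin on a cart in front of the work surface, level with it; the furniture and walls round the work are solid. World frame = base frame: x ahead of the robot, y to its left, z up, the work surface at z = 0. Lengths are in m, angles in rad, forces in N, time in s.
With the tool pointing down it reaches from about 0.4 to 0.875 m from the base axis. Payload 19.3 kg.
Tool frame: the origin (TCP) lies at the very end of the fingers, on their centre line; the grasp point (between the pads) lies 19 mm behind it; z points along the fingers, y is the line along which they close (so a half turn about z gives the same grasp; the last joint's range is limited). The gripper opens to 85 mm and grips with 20 to 120 N. Pads are 22 mm wide; open, the fingers measure 114 mm over their backs; the gripper's body (76 mm by 85 mm) begins 54 mm behind the grasp point. The pads swing forward as they close: fully open they stand 13 mm farther back than shut.
Start: joints at [-1.21, 0.521, -0.036, 1.599, 0.021, 1.021, -0.113], TCP at [0.261, 0.568, 0.231] pointing down, gripper open.
Joint ranges: [-2.91, 2.91], [-0.3, 2.13], [-1.5, 1.42], [0.17, 2.43], [-1.26, 4.41], [0.16, 1.93], [-2.52, 2.52]. Speed limits (rad/s): [1.89, 1.89, 2.39, 2.39, 3.01, 3.01, 3.01].

INTERFACE

Orientations are given as [roll, pitch, yaw] about the fixed x, y, z axes, in that order (R = Rz(yaw) Ry(pitch) Rx(roll)).
In Python, from workcell import bot gives the robot as it stands.
- The arm moves only by the tool carry_out, never from a script. Its argument "rows" is a list that holds one entry, the list of rows, each a list of 4 numbers: the shift along the tool's x, y, z in m, then the turn about the tool's z in degrees. In form: [[[x, y, z, twist], ...]]. A call has 1 to 12 rows; each row is the pose to reach, as a shift and turn from the pose commanded when the call began, along the tool's axes at that moment; what a row does not reach only later rows make up. A row lasts 1/12 s, in which the tool goes at most 41.7 mm and 7.16 degrees, less where a joint would pass 70% of its speed; a pose out of reach is approached as far as the arm can. A call with a gripper value outside its range is refused whole. "grip" is the finger opening in m, from 0 to 0.0854, set as the call begins (left out, the last holds). The fingers move at their own pace and stop on an object; "grip_force" is the grip in N (left out, the last holds). Time passes only in rows, so rows that repeat a pose let the fingers close. It gives the time, the measured TCP pose, the force, the opening and the grip force at its end, in the units of the state.
- bot.observe(): the state, without advancing time (a new reading comes with each control period).
- bot.grab_frame(name): name is "scene" or "side" or "wrist"; returns a dict with "pixels" (384x512x3 uint8, red, green, blue), "K" (3x3 intrinsics, pixels), "k1" (the pictures are not rectified: a ray, as slopes to the right and down, at radius r is drawn at 1 + k1 r^2 times it, then the intrinsics apply), "pose" (4x4, takes a point from camera to world coordinates). Camera axes: x right, y down, z forward; pixel columns grow to the right and rows downward; lengths in m; the calibration is good to about 2 mm. A picture is of the moment at which its call begins. There is no depth.
- bot.job_done(): hands the job in; it is judged then, once.
Trained networks look in a picture, given as the dict that the camera call returned (one of the last four; its "shot" number tells which), for a name from the list of things; names that differ only in an ending like _2 or _b are one class to them, and where a whole thing is asked for, a point or a joint stands for the part that bears it (a point fixed in the world has none). Each returns a list of dicts, best first, with "conf" (0 to 1); they miss things now and then, are a little off and sometimes report something else, mostly with a low value. They report only what shows in the picture. A call takes as long as a camera call.
- bot.look_for(picture, label): "position" ([column, row] in pixels, amid what is visible of it).
- bot.regions_of(picture, label): "region" (384x512 bool, what is visible of it) and "position" ([column, row] in pixels, amid what is visible of it).
- bot.spot_point(picture, label): "position" ([column, row] in pixels: a listed point, or the origin of a listed thing).
The state is a dict: "clock": time; "qpos": joint angles; "qd": joint speeds; "joint_efforts": joint torques, N m; "position": TCP position; "tool_rot": TCP orientation; "force": force on the tool from outside, world axes, zero at the start; "moment": the same for the moment, N m; "grip_width": finger opening in m; "finger_force": force on a finger pad.
Only numpy, scipy, OpenCV 4.12 (cv2) and the standard library are available. Lean on these libraries where they do the work, as an engineer would, in place of code of your own. Each camera call takes 0.05 s, during which the arm holds its last target. There are 200 camera calls.

## Working session

There is one attempt and no reset: what is moved stays moved. The work goes in short steps, Python scripts to look and compute and a tool call to move; the robot and the scene stay as the last step left them, time stands still between calls to the robot, and variables do not carry over. Pictures are saved under pics/ and viewed, at most 10 in all, crops included, and the job is handed in when it is done.

Besides the shell and the picture viewer there is one more tool, called after ">>>" by a JSON object that holds its "api" and its "payload", one argument or row to a line. carry_out: Moves the arm, as the interface text tells. Its arguments: {"type":"object","properties":{"rows":{"type":"array","items":{"type":"array","items":{"type":"array","items":{"type":"number"}}}},"grip":{"type":"number"},"grip_force":{"type":"number"}},"required":["rows"]}

```bash
mkdir -p pics; cat > h.py <<'E'
import numpy as np, cv2
from workcell import bot
def ray(p,uv):
    K=p["K"];d=np.array([(uv[0]-K[0,2])/K[0,0],(uv[1]-K[1,2])/K[1,1]]);s=d.copy()
    for _ in range(20): s=d/(1+p["k1"]*(s@s))
    T=p["pose"]; return T[:3,3],T[:3,:3]@np.array([s[0],s[1],1])
def onz(p,uv,z):
    o,r=ray(p,uv); return o+r*(z-o[2])/r[2]
E
python3 - <<'E'
from h import *
s=bot.observe(); print({k:np.round(s[k],3) for k in("clock","position","tool_rot","force","grip_width")})
ims=[]
for n in("scene","side"):
    p=bot.grab_frame(n); ims.append(p["pixels"]); print(n,p["pose"][:3,3].round(3))
    for r in bot.spot_point(p,"pad_1"): print("pad",np.round(r["position"]),round(r["conf"],2),onz(p,r["position"],.085).round(4))
    for r in bot.spot_point(p,"console"): print("con",np.round(r["position"]),round(r["conf"],2),onz(p,r["position"],0).round(4))
cv2.imwrite("pics/a.png",cv2.resize(np.vstack(ims),None,fx=.78,fy=.78)[:,:,::-1])
E
```

```text
{'clock': np.float64(0.0), 'position': array([0.261, 0.568, 0.231]), 'tool_rot': array([-3.141,  0.   ,  2.711]), 'force': array([-0.109, -1.063,  0.756]), 'grip_width': np.float64(0.086)}
scene [-0.069 -0.708  0.575]
pad [244. 192.] 0.87 [ 0.482  -0.0517  0.085 ]
pad [226. 181.] 0.77 [0.4904 0.0309 0.085 ]
pad [190. 162.] 0.75 [0.4865 0.2032 0.085 ]
pad [206. 171.] 0.69 [0.4864 0.1211 0.085 ]
con [230. 194.] 0.61 [0.5387 0.0815 0.    ]
side [0.356 0.738 0.558]
pad [265. 184.] 0.97 [ 0.5043 -0.069   0.085 ]
pad [259. 223.] 0.93 [0.4858 0.1009 0.085 ]
pad [252. 246.] 0.91 [0.4846 0.1821 0.085 ]
pad [268. 203.] 0.64 [0.4814 0.0188 0.085 ]
con [248. 240.] 0.79 [0.5218 0.0623 0.    ]
con [259. 220.] 0.41 [ 0.512  -0.0229  0.    ]
```

View pics/a.png

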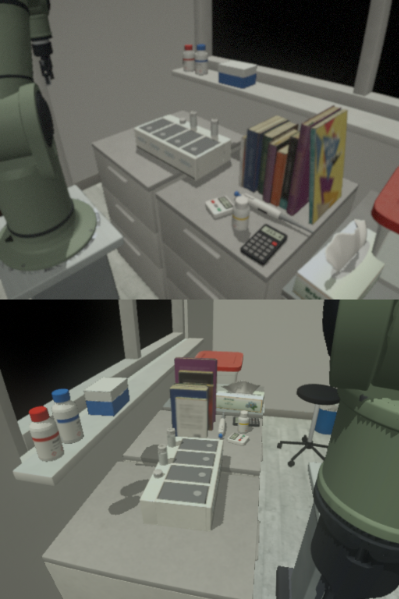

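The four grey covers are in a row, marks on the robot side. The scene view has pads at about (244,192) to (190,162), and the side view at about (265,184) to (252,246), both in full-size pixels. The two views differ by about 2 cm, so I'll go above the row and look from close by.

>>> {"api": "carry_out", "payload": {
  "rows": [
    [[-0.02,-0.02,-0.01,-2],[-0.045,-0.045,-0.02,-4],[-0.075,-0.07,-0.03,-6],[-0.105,-0.1,-0.04,-8],[-0.135,-0.13,-0.05,-10],[-0.165,-0.155,-0.05,-12],[-0.195,-0.185,-0.05,-14],[-0.225,-0.215,-0.05,-16],[-0.255,-0.24,-0.05,-18],[-0.285,-0.27,-0.05,-20],[-0.315,-0.3,-0.05,-22],[-0.345,-0.33,-0.05,-24.7]]
  ],
  "grip": 0
}}

```text
clock: 1.3
position: [0.4361, 0.1241, 0.2816]
tool_rot: [3.141, 0.001, -3.14]
force: [1.2, 1.6, -0.1]
grip_width: -0.0002
finger_force: 0.0
```

>>> {"api": "carry_out", "payload": {
  "rows": [
    [[0,-0.025,0,0],[0,-0.045,0,0],[0,-0.06,0,0],[0,-0.06,0,0],[0,-0.06,0,0],[0,-0.06,0,0]]
  ]
}}

```text
clock: 1.8
position: [0.4359, 0.0667, 0.2814]
tool_rot: [3.141, 0.0, -3.141]
force: [0.1, 0.7, -0.4]
grip_width: -0.0002
finger_force: 0.0
```

```bash
python3 - <<'E'
from h import *
s=bot.observe(); print({k:np.round(s[k],3) for k in("clock","position","tool_rot","force","grip_width","qpos")})
p=bot.grab_frame("wrist"); print(p["pose"][:3,3].round(3))
for r in bot.spot_point(p,"pad_1"): print("pad",np.round(r["position"]),round(r["conf"],2),onz(p,r["position"],.085).round(4))
for n in("scene","side"):
    q=bot.grab_frame(n)
    for l in("vial_a","cap"):
        for r in bot.spot_point(q,l): print(n,l,round(r["conf"],2),onz(q,r["position"],.085).round(3))
cv2.imwrite("pics/b.png",p["pixels"][:,:,::-1])
E
```

```text
{'clock': np.float64(1.8), 'position': array([0.436, 0.067, 0.281]), 'tool_rot': array([ 3.141,  0.   , -3.141]), 'force': array([ 0.103,  0.676, -0.369]), 'grip_width': np.float64(-0.0), 'qpos': array([-0.4  ,  0.164,  0.13 ,  2.   , -0.026,  0.979,  1.314])}
[0.354 0.067 0.424]
pad [142. 220.] 0.93 [ 0.499  -0.0571  0.085 ]
pad [365. 206.] 0.86 [0.4827 0.1861 0.085 ]
pad [296. 209.] 0.72 [0.4858 0.1117 0.085 ]
pad [220. 214.] 0.68 [0.4914 0.0282 0.085 ]
scene vial_a 0.77 [0.614 0.079 0.085]
scene vial_a 0.49 [ 0.63  -0.013  0.085]
scene cap 0.57 [0.618 0.142 0.085]
scene cap 0.29 [ 0.446 -0.044  0.085]
scene cap 0.17 [ 0.406 -0.424  0.085]
side vial_a 0.79 [ 0.604 -0.025  0.085]
side vial_a 0.74 [0.478 0.01  0.085]
side vial_a 0.57 [0.611 0.078 0.085]
side cap 0.44 [0.611 0.132 0.085]
```

View pics/b.png

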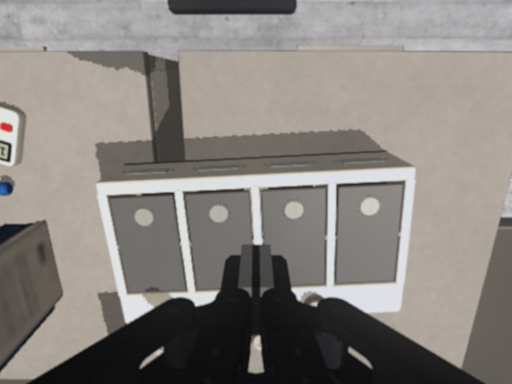

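The wrist view shows the four marks at about (143,217), (218,214), (294,210) and (370,206), with the near side at the top. The network's points agree with these to within a few pixels. I'll refine from the pixels.

```bash
python3 - <<'E'
from h import *
p=bot.grab_frame("wrist"); g=cv2.cvtColor(p["pixels"],cv2.COLOR_RGB2GRAY)
P=[]
for c,r in((370,206),(294,210),(218,214),(143,217)):
    w=g[r-14:r+15,c-14:c+15]; _,m=cv2.threshold(w,0,255,cv2.THRESH_OTSU)
    n,l,st,ce=cv2.connectedComponentsWithStats(m); k=l[14,14]
    uv=ce[k]+[c-14,r-14]; P.append(onz(p,uv,.085)[:2]); print(uv.round(1),st[k],P[-1].round(4))
P=np.array(P); d=P[0]-P[3]; print(np.linalg.norm(np.diff(P,axis=0),axis=1),"yaw deg",np.degrees(np.arctan2(-d[0],d[1])))
E
```

```text
[370.1 206.1] [  5   6  19  17 259] [0.4823 0.1906]
[294.2 209.9] [  5   6  19  17 259] [0.4868 0.1087]
[218.6 213.5] [  6   5  19  18 252] [0.4912 0.0267]
[143.8 217. ] [  6   6  19  17 248] [ 0.4955 -0.0552]
[0.08202222 0.08214278 0.08208531] yaw deg 3.073554914538102
```

>>> {"api": "carry_out", "payload": {
  "rows": [
    [[-0.015,0.012,0.02,-1],[-0.035,0.029,0.05,-2],[-0.051,0.042,0.085,-3],[-0.051,0.042,0.12,-3],[-0.051,0.042,0.15,-3],[-0.051,0.042,0.17,-3],[-0.051,0.042,0.18,-3],[-0.051,0.042,0.186,-3],[-0.051,0.042,0.186,-3],[-0.051,0.042,0.186,-3]]
  ]
}}

```text
clock: 3.08
position: [0.4874, 0.1082, 0.0962]
tool_rot: [3.141, 0.001, -3.089]
force: [-0.6, 0.2, -0.1]
grip_width: 0.0001
finger_force: 0.0
```

>>> {"api": "carry_out", "payload": {
  "rows": [
    [[0,0,0.003,0],[0,0,0.006,0],[0,0,0.009,0],[0,0,0.011,0],[0,0,0.013,0],[0,0,0.013,0]]
  ]
}}

```text
clock: 3.58
position: [0.4869, 0.1082, 0.0828]
tool_rot: [3.141, 0.0, -3.089]
force: [-7.0, -0.4, 23.9]
grip_width: -0.0
finger_force: 12.1
```

Cover 2 resists with 24 N, so it is blocked. Next is cover 3.

>>> {"api": "carry_out", "payload": {
  "rows": [
    [[0,0,-0.02,0],[0,-0.02,-0.025,0],[0,-0.05,-0.025,0],[0,-0.075,-0.025,0],[0,-0.082,-0.02,0],[0,-0.082,-0.01,0],[0,-0.082,-0.006,0],[0,-0.082,-0.003,0],[0,-0.082,-0.001,0],[0,-0.082,0,0],[0,-0.082,0,0]]
  ]
}}

```text
clock: 4.5
position: [0.4906, 0.0273, 0.0826]
tool_rot: [3.141, -0.001, -3.087]
force: [-9.4, -1.1, 26.5]
grip_width: -0.0
finger_force: 13.5
```

Cover 3 is blocked as well, at 26 N. Next is cover 4.

>>> {"api": "carry_out", "payload": {
  "rows": [
    [[0,0,-0.02,0],[0,-0.02,-0.025,0],[0,-0.05,-0.025,0],[0,-0.075,-0.025,0],[0,-0.082,-0.02,0],[0,-0.082,-0.01,0],[0,-0.082,-0.006,0],[0,-0.082,-0.003,0],[0,-0.082,-0.001,0],[0,-0.082,0,0],[0,-0.082,0,0]]
  ]
}}

```text
clock: 5.42
position: [0.4955, -0.0548, 0.0821]
tool_rot: [3.141, -0.0, -3.088]
force: [0.0, -0.2, 0.4]
grip_width: -0.0002
finger_force: 0.0
```

>>> {"api": "carry_out", "payload": {
  "rows": [
    [[0,0,0.003,0],[0,0,0.006,0],[0,0,0.009,0],[0,0,0.01,0],[0,0,0.01,0]]
  ]
}}

```text
clock: 5.83
position: [0.4955, -0.0558, 0.072]
tool_rot: [-3.141, -0.0, -3.089]
force: [-0.3, -0.9, -0.1]
grip_width: 0.0001
finger_force: 0.0
```

Cover 4 gives freely, so I'll push on slowly.

>>> {"api": "carry_out", "payload": {
  "rows": [
    [[0,0,0.003,0],[0,0,0.006,0],[0,0,0.009,0],[0,0,0.012,0],[0,0,0.015,0],[0,0,0.017,0],[0,0,0.017,0],[0,0,0.017,0]]
  ]
}}

```text
clock: 6.5
position: [0.4953, -0.0556, 0.0551]
tool_rot: [3.142, -0.0, -3.089]
force: [0.3, 0.4, -0.3]
grip_width: -0.0002
finger_force: 0.0
```

```bash
python3 - <<'E'
from h import *
a=bot.grab_frame("scene")["pixels"][120:250,130:300]; b=bot.grab_frame("wrist")["pixels"]
cv2.imwrite("pics/c.png",np.hstack([cv2.resize(a,(400,306)),cv2.resize(b,(400,306))])[:,:,::-1])
E
```

```text
(no output)
```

View pics/c.png

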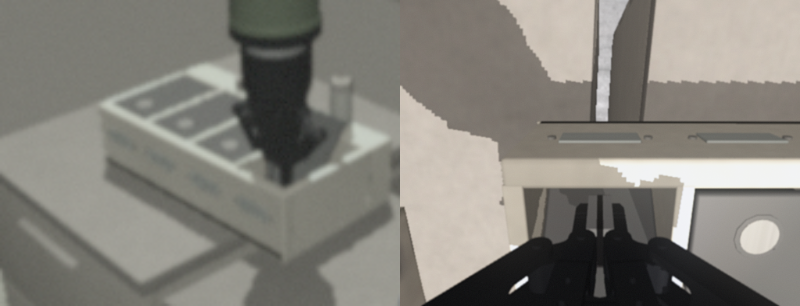

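The fingers are inside bay 4. I'll go a little deeper for margin, then withdraw straight up and check.

>>> {"api": "carry_out", "payload": {
  "rows": [
    [[0,0,0.002,0],[0,0,0.004,0],[0,0,0.004,0],[0,0,-0.01,0],[0,0,-0.04,0],[0,0,-0.07,0],[0,0,-0.1,0],[0.03,0,-0.13,0],[0.06,0,-0.16,0],[0.06,0,-0.19,0],[0.06,0,-0.19,0],[0.06,0,-0.19,0]]
  ]
}}

```text
clock: 7.6
position: [0.4362, -0.0588, 0.2468]
tool_rot: [3.142, 0.004, -3.089]
force: [0.1, 0.4, 0.3]
grip_width: 0.0001
finger_force: 0.0
```

```bash
python3 - <<'E'
from h import *
s=bot.observe(); print(s["clock"],s["position"],s["force"])
a=bot.grab_frame("scene")["pixels"][120:250,130:300]; p=bot.grab_frame("wrist"); b=p["pixels"]
cv2.imwrite("pics/d.png",np.hstack([cv2.resize(a,(400,306)),cv2.resize(b,(400,306))])[:,:,::-1])
for r in bot.spot_point(p,"pad_1"): print("pad",np.round(r["position"]),round(r["conf"],2),onz(p,r["position"],.085).round(4),onz(p,r["position"],.054).round(4))
E
```

```text
7.6 [ 0.43624681 -0.05877233  0.24682607] [0.059026   0.44880994 0.29698722]
pad [420. 228.] 0.78 [0.4841 0.1072 0.085 ] [0.4974 0.1246 0.054 ]
pad [252. 229.] 0.7 [ 0.4931 -0.0589  0.085 ] [ 0.5074 -0.0585  0.054 ]
pad [338. 228.] 0.62 [0.4876 0.0263 0.085 ] [0.5013 0.0354 0.054 ]
pad [500. 231.] 0.57 [0.4829 0.1887 0.085 ] [0.4961 0.2145 0.054 ]
```

View pics/d.png

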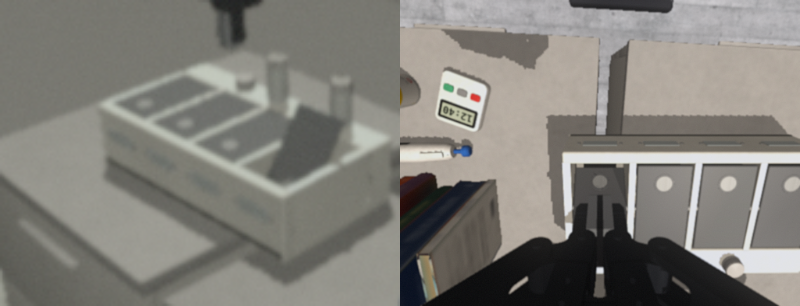

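The fingers are out, cover 4 stands open and the bystanders are undisturbed. I'll check the angle by overlaying the predicted cover outline.

```bash
python3 - <<'E'
from h import *
a=np.radians(3.07);X=np.array([np.cos(a),np.sin(a),0]);Y=np.array([-np.sin(a),np.cos(a),0])
ax=np.array([.4955,-.0552,0])+.036*X
out=[]
p=bot.grab_frame("scene"); T=np.linalg.inv(p["pose"])
for th in(None,.7,.9,1.05):
    im=cv2.resize(p["pixels"][145:215,220:300],(400,350),interpolation=cv2.INTER_CUBIC)
    if th:
        pts=[]
        for u,v in((-.06,-.035),(-.06,.035),(.06,.035),(.06,-.035)):
            w=ax+Y*v+X*(u*np.cos(th)-.005*np.sin(th)); w[2]=.08+u*np.sin(th)+.005*np.cos(th)
            c=T[:3,:3]@w+T[:3,3]; s=c[:2]/c[2]; s=s*(1+p["k1"]*(s@s))
            q=p["K"][:2,:2]@s+p["K"][:2,2]; pts.append((q+.5-[220,145])*5)
        cv2.polylines(im,[np.int32(pts)],True,(255,0,0),1)
    out.append(im[:300])
cv2.imwrite("pics/e.png",np.vstack([np.hstack(out[:2]),np.hstack(out[2:])])[:,:,::-1])
E
```

```text
(no output)
```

View pics/e.png

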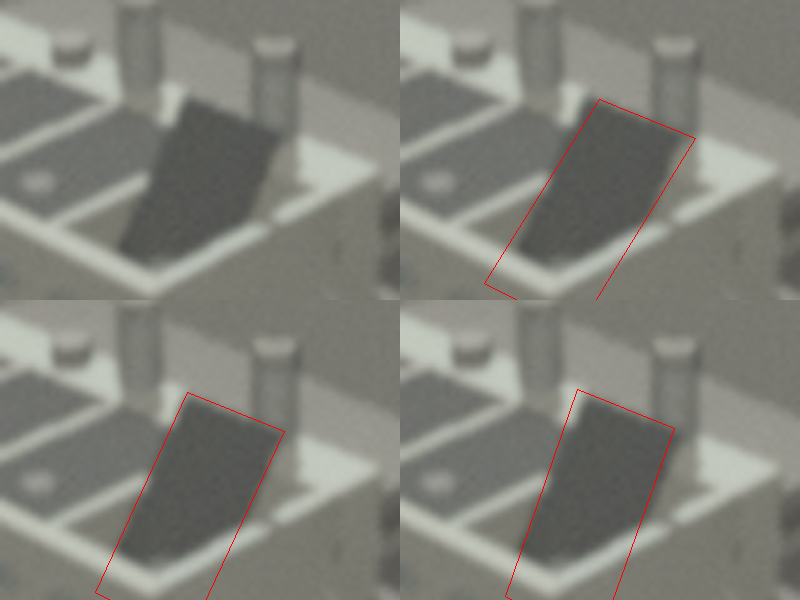

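The cover's edges, with far corners at about (187,98) and (278,138) in the zoom, fit the 0.9 rad outline best. The 0.7 and 1.05 rad outlines fit clearly worse. It is well open, so I'm handing in.

```bash
python3 -c "
from workcell import bot
print(bot.job_done())"
```

```text
the job is handed in; nothing more can be done
None
```

The free cover was cover 4 (rightmost): I pushed it down to about 0.9 rad (roughly 50 degrees) by camera overlay, and it stayed open after I withdrew. Covers 2 and 3 pushed back at about 25 N and are shut, I never pressed cover 1, the bystanders looked unmoved, and the job is handed in with no verdict returned.

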